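Draw down a cooler plate on its gasket in cross order

TASK

Seat the fan plate evenly on the gasket of the clear chamber: by their crank handles, tighten the four nuts clockwise one at a time, about half a turn each, in cross order (any nut first, then the one diagonally opposite, then the other two). Turn each until it comes up hard and pull it snug for a moment with about 14 N at the handle - at least 10, never more than 20 - and then let go. Leave the bottle, the meter and the jar where they are.

Things in the scene. Friction and masses are not known exactly. Their poses are not given: they have to be found in the camera images.
- chamber: clear acrylic housing with blue corner blocks, 180 x 180 x 60 mm, fixed to the bench; origin at the centre of its underside, x away from the robot and y to its left when its yaw is 0 (it stands turned by up to about 30 degrees either way). Seen from the robot: nut 1 is near left, 2 far left, 3 far right, 4 near right; 1 and 3 are diagonal to each other, 2 and 4 too.
- plate: aluminium cooler plate, 160 x 160 x 6 mm, with a slim black fan (50 x 50 mm, 10 mm high) on its middle; origin at the centre of its underside. Sprung pins lift it against the nuts, 4 to 5 mm above the black rubber gasket; seated, its underside is 62 mm above the bench. Each nut draws its own corner down; blue guides at the edges stop it shifting sideways
- handle_1 (a point): crank handle of nut 1 (near left): upright black peg, 14 mm diameter, 38 mm tall, a sleeve spinning freely about its own axis, 32 mm from its stud's axis on the nut's flat steel arm; the point is on the peg's axis, 22 mm above the arm, 16 mm below its top, 113 mm above the bench (4.6 mm lower when tight). Starts roughly along the housing's (-x, -y) diagonal from the stud
- handle_2 (a point): the same on nut 2 (far left)
- handle_3 (a point): the same on nut 3 (far right)
- handle_4 (a point): the same on nut 4 (near right)
- stud_1 (a point): top of the steel stud (8 mm diameter) of nut 1, on the nut's vertical turning axis, 94 mm above the bench; at (-55, 55) mm in the housing's x, y
- stud_2 (a point): top of the steel stud (8 mm diameter) of nut 2, on the nut's vertical turning axis, 94 mm above the bench; at (55, 55) mm in the housing's x, y
- stud_3 (a point): top of the steel stud (8 mm diameter) of nut 3, on the nut's vertical turning axis, 94 mm above the bench; at (55, -55) mm in the housing's x, y
- stud_4 (a point): top of the steel stud (8 mm diameter) of nut 4, on the nut's vertical turning axis, 94 mm above the bench; at (-55, -55) mm in the housing's x, y
- mark_1 (a point): small dark round mark on the plate, 32 mm from stud 1 along the housing's (+x, +y) diagonal; when nut 1 is home its handle stands over it to within about 12 mm; the nuts do not all come up tight at the same angle
- mark_2 (a point): the same for nut 2, 32 mm from stud 2
- mark_3 (a point): the same for nut 3, 32 mm from stud 3
- mark_4 (a point): the same for nut 4, 32 mm from stud 4
- wind_1 (a joint): elastic twist of stud 1, rad, too small to see; positive when nut 1 is pulled clockwise (tightening, seen from above). 10 N along the handle's circle twists it 0.032 rad (handle moves 1 mm), 20 N 0.064 rad. The nut runs with about 3 N at the handle; 160 to 200 degrees from its start it comes up hard, then only the stud twists, and springs back when let go
- wind_2 (a joint): the same for stud 2
- wind_3 (a joint): the same for stud 3
- wind_4 (a joint): the same for stud 4
- bottle: white plastic reagent bottle with red cap, 84 mm diameter, 190 mm tall, loose bystander; origin at the centre of its underside
- meter: red hand multimeter with black face lying on its back, 160 x 85 x 50 mm, loose bystander; origin at the centre of its underside
- vial: small glass jar with white cap, 32 mm diameter, 60 mm tall, loose bystander; origin at the centre of its underside
There are look-alikes about, which are no part of the job. Of the things shaped like the plate, the aluminium one is meant.

How it is judged (in metres and radians):
On the way, in this order (a step that is already met when the one before it is completed fails the run):
1. a first nut is tightened about half a turn and held snug (stud twist over 0.028 rad, some 9 N at the handle) for 0.2 s, the other three not yet turned (((value of joint wind_1 above 0.028 rad and horizontal distance between handle_2 and mark_2 above 0.055 m and horizontal distance between handle_3 and mark_3 above 0.055 m and horizontal distance between handle_4 and mark_4 above 0.055 m) or (value of joint wind_2 above 0.028 rad and horizontal distance between handle_1 and mark_1 above 0.055 m and horizontal distance between handle_3 and mark_3 above 0.055 m and horizontal distance between handle_4 and mark_4 above 0.055 m) or (value of joint wind_3 above 0.028 rad and horizontal distance between handle_1 and mark_1 above 0.055 m and horizontal distance between handle_2 and mark_2 above 0.055 m and horizontal distance between handle_4 and mark_4 above 0.055 m) or (value of joint wind_4 above 0.028 rad and horizontal distance between handle_1 and mark_1 above 0.055 m and horizontal distance between handle_2 and mark_2 above 0.055 m and horizontal distance between handle_3 and mark_3 above 0.055 m))), for 0.2 s.
2. the nut diagonally opposite is tightened likewise, the last two not yet turned (((value of joint wind_1 above 0.028 rad and horizontal distance between handle_3 and mark_3 below 0.018 m and horizontal distance between handle_2 and mark_2 above 0.055 m and horizontal distance between handle_4 and mark_4 above 0.055 m) or (value of joint wind_2 above 0.028 rad and horizontal distance between handle_4 and mark_4 below 0.018 m and horizontal distance between handle_1 and mark_1 above 0.055 m and horizontal distance between handle_3 and mark_3 above 0.055 m) or (value of joint wind_3 above 0.028 rad and horizontal distance between handle_1 and mark_1 below 0.018 m and horizontal distance between handle_2 and mark_2 above 0.055 m and horizontal distance between handle_4 and mark_4 above 0.055 m) or (value of joint wind_4 above 0.028 rad and horizontal distance between handle_2 and mark_2 below 0.018 m and horizontal distance between handle_1 and mark_1 above 0.055 m and horizontal distance between handle_3 and mark_3 above 0.055 m))), for 0.2 s.
3. a third nut is tightened likewise, the fourth not yet turned (((value of joint wind_1 above 0.028 rad and horizontal distance between handle_3 and mark_3 above 0.055 m and horizontal distance between handle_2 and mark_2 below 0.018 m and horizontal distance between handle_4 and mark_4 below 0.018 m) or (value of joint wind_2 above 0.028 rad and horizontal distance between handle_4 and mark_4 above 0.055 m and horizontal distance between handle_1 and mark_1 below 0.018 m and horizontal distance between handle_3 and mark_3 below 0.018 m) or (value of joint wind_3 above 0.028 rad and horizontal distance between handle_1 and mark_1 above 0.055 m and horizontal distance between handle_2 and mark_2 below 0.018 m and horizontal distance between handle_4 and mark_4 below 0.018 m) or (value of joint wind_4 above 0.028 rad and horizontal distance between handle_2 and mark_2 above 0.055 m and horizontal distance between handle_1 and mark_1 below 0.018 m and horizontal distance between handle_3 and mark_3 below 0.018 m))), for 0.2 s.
4. the fourth nut is tightened likewise (((value of joint wind_1 above 0.028 rad and horizontal distance between handle_2 and mark_2 below 0.018 m and horizontal distance between handle_3 and mark_3 below 0.018 m and horizontal distance between handle_4 and mark_4 below 0.018 m) or (value of joint wind_2 above 0.028 rad and horizontal distance between handle_1 and mark_1 below 0.018 m and horizontal distance between handle_3 and mark_3 below 0.018 m and horizontal distance between handle_4 and mark_4 below 0.018 m) or (value of joint wind_3 above 0.028 rad and horizontal distance between handle_1 and mark_1 below 0.018 m and horizontal distance between handle_2 and mark_2 below 0.018 m and horizontal distance between handle_4 and mark_4 below 0.018 m) or (value of joint wind_4 above 0.028 rad and horizontal distance between handle_1 and mark_1 below 0.018 m and horizontal distance between handle_2 and mark_2 below 0.018 m and horizontal distance between handle_3 and mark_3 below 0.018 m))), for 0.2 s.
At the end, for the whole second after the job is handed in: all four handles stand over their marks (within 18 mm), the plate is down (its centre within 0.7 mm of seated) and level within 0.005 rad, and no nut is still being pulled (stud twist under 0.02 rad) (horizontal distance between handle_1 and mark_1 below 0.018 m and horizontal distance between handle_2 and mark_2 below 0.018 m and horizontal distance between handle_3 and mark_3 below 0.018 m and horizontal distance between handle_4 and mark_4 below 0.018 m and value of joint each of wind_1, wind_2, wind_3, wind_4 below 0.02 rad and z of plate in the frame of chamber below 0.0627 m and angle between plate's own z axis and vertical below 0.005 rad); the robot touches nothing.
It fails at once if a nut overtightened (stud twist over 0.07 rad, some 22 N at the handle) (value of joint any of wind_1, wind_2, wind_3, wind_4 above 0.07 rad).
It fails at once if the bottle is shifted by more than 20 mm (distance of bottle from where it was at the start of the episode above 0.02 m).
It fails at once if the meter is shifted by more than 20 mm (distance of meter from where it was at the start of the episode above 0.02 m).
It fails at once if the vial is shifted by more than 20 mm (distance of vial from where it was at the start of the episode above 0.02 m).
It also fails if it takes over 72 s, if anything falls off the work surface, if the arm or the gripper's body presses on something with over 40 N, if the wrist force passes 120 N, or if a joint passes its speed limit or range.

ROBOT

A 6-joint arm with a two-finger parallel gripper is mounted at the origin on the work surface. World frame = base frame: x ahead of the robot, y to its left, z up, the work surface at z = 0. Lengths are in m, angles in degrees, forces in N, time in s.
With the tool pointing down it reaches from about 0.25 to 0.725 m from the base axis. Payload 9.7 kg.
Tool frame: the origin (TCP) lies midway between the tips of the shut fingers; the grasp point (between the pads) lies 19 mm behind it; z points along the fingers, y is the line along which they close (so a half turn about z gives the same grasp; the last joint's range is limited). The gripper opens to 85 mm and grips with 20 to 120 N. Pads are 22 mm wide; open, the fingers measure 114 mm over their backs; the gripper's body (76 mm by 85 mm) begins 54 mm behind the grasp point. The pads swing forward as they close: fully open they stand 13 mm farther back than shut.
Start: joints at [68.812, 4.979, 10.078, 95.1, 0, 90], TCP at [0.199, 0.513, 0.231] pointing down, gripper open.
Joint ranges: [-179.16, 179.16], [-48.56, 103.87], [-65.8, 70.77], [-126.05, 130.52], [-82.76, 87.17], [-180, 180]. Speed limits (degrees/s): [127.2, 127.2, 147.25, 180, 180, 180].

INTERFACE

Orientations are given as [roll, pitch, yaw] about the fixed x, y, z axes, in that order (R = Rz(yaw) Ry(pitch) Rx(roll)).
In Python, from workcell import bot gives the robot as it stands. The module is installed in compiled form; this text tells all that it offers.
- The arm moves only by the tool send_rows, never from a script. Its argument "moves" is one flat list of numbers, 7 for each row, row after row: the shift along the world's x, y, z normalised to -1 to 1, where 1 is 0.025 m, then the turn, a rotation vector about the world's x, y, z normalised to -1 to 1, where 1 is 0.15 rad, then the closure, from -1 (fully open) to 1 (shut), so that 0 is half open. A call has 1 to 8 rows; each row shifts and turns the commanded pose from where the row before left it; what a row does not reach is not made up. A row lasts 1/8 s, in which the tool goes at most 62.5 mm and 10.7 degrees, less where a joint would pass 70% of its speed; a pose out of reach is approached as far as the arm can. A call with a number of a shift or a turn outside -1 to 1 is refused whole. A call with a gripper value outside its range is refused whole. The fingers move at their own pace and stop on an object; "squeeze" is the grip in N (left out, the last holds). Time passes only in rows, so rows that do not move let the fingers close. It gives the time, the measured TCP pose, the force, the opening and the grip force at its end, in the units of the state.
- bot.get_obs(): the state, without advancing time (a new reading comes with each control period).
- bot.camera(name): name is "side" or "top"; returns a dict with "color" (480x640x3 uint8, red, green, blue), "camera_matrix" (3x3 intrinsics, pixels), "R" (3x3) and "t" (3): a world point X has camera coordinates R X + t. Camera axes: x right, y down, z forward; pixel columns grow to the right and rows downward; lengths in m; the calibration is good to about 2 mm. A picture is of the moment at which its call begins. There is no depth.
- bot.job_done(): hands the job in; it is judged then, once.
Trained networks look in the newest picture that a camera, given by its name, has taken for a name from the list of things; names that differ only in an ending like _2 or _b are one class to them, and where a whole thing is asked for, a point or a joint stands for the part that bears it (a point fixed in the world has none). Each returns a list of dicts, best first, with "p" (0 to 1); they miss things now and then, are a little off and sometimes report something else, mostly with a low value. They report only what shows in the picture. A call takes as long as a camera call. They do not tell look-alikes from the thing itself.
- bot.boxes_of(camera, query): "extent" ([left, top, right, bottom] in pixels, round what is visible of it).
- bot.trace(camera, query): "region" (480x640 bool, what is visible of it) and "extent" ([left, top, right, bottom] in pixels, round what is visible of it).
- bot.landmark_of(camera, query): "pixel" ([column, row] in pixels: a listed point, or the origin of a listed thing).
The state is a dict: "time": time; "q": joint angles; "qd": joint speeds; "joint_efforts": joint torques, N m; "ee_pos": TCP position; "tcp_rot": TCP orientation; "wrist_force": force on the tool from outside, world axes, zero at the start; "torque": the same for the moment, N m; "opening": finger opening in m; "grasp_force": force on a finger pad.
Only numpy, scipy, OpenCV 4.12 (cv2) and the standard library are available. Lean on these libraries where they do the work, as an engineer would, in place of code of your own. Each camera call takes 0.05 s, during which the arm holds its last target. There are 200 camera calls.

## Working session

There is one attempt and no reset: what is moved stays moved. The work goes in short steps, Python scripts to look and compute and a tool call to move; the robot and the scene stay as the last step left them, time stands still between calls to the robot, and variables do not carry over. Pictures are saved under pics/ and viewed, at most 10 in all, crops included, and the job is handed in when it is done.

Besides the shell and the picture viewer there is one more tool, called after "Request:" as name(argument=value, ...) on one line, values as JSON. send_rows: Moves the arm, as the interface text tells. Its arguments: {"type":"object","properties":{"moves":{"type":"array"},"squeeze":{"type":"number"}},"required":["moves"]}

```bash
mkdir -p pics
python3 - <<'E'
from workcell import bot
import cv2
o=bot.get_obs(); print({k:(v if not hasattr(v,'tolist') else v.tolist()) for k,v in o.items()})
for c in ["top","side"]:
    d=bot.camera(c); cv2.imwrite(f"pics/{c}0.png",d["color"][:,:,::-1])
    print(c,d["camera_matrix"].tolist(),d["R"].tolist(),d["t"].tolist())
    for q in ["stud_1","handle_1","mark_1","chamber","plate","bottle","meter","vial"]:
        print(q,[([round(float(x)) for x in r["pixel"]],round(r["p"],2)) for r in bot.landmark_of(c,q)])
E
```

```text
{'time': 0.0, 'q': [68.8119825470777, 5.010363096304551, 10.036350483511558, 95.10092144848187, -0.0012724227231762683, 90.00048442645034], 'qd': [0.026626570876265868, 0.04253641757082279, 0.03976193493785731, -0.025472305426843513, 0.00920914882455527, -0.11952912646394061], 'joint_efforts': [0.00015199788776953937, -52.0382559299469, 46.48086905479431, 0.016140968073159456, -2.609512648632517e-05, -8.778953031196579e-06], 'ee_pos': [0.19870939526364587, 0.5126038468966111, 0.2306071374997635], 'tcp_rot': [-179.92506594946744, 0.0012730551899853358, 158.81149978517416], 'wrist_force': [-0.09704930183828925, 0.6624399363728909, 0.15909805234831248], 'torque': [-0.004179843376311882, 0.027460570278770705, -0.05175388286307384], 'grasp_force': 0.0, 'opening': 0.08560391058870633}
top [[462.5452097815392, 0.0, 315.70796046817713], [0.0, 462.5452097815392, 246.52315252508427], [0.0, 0.0, 1.0]] [[-0.0026255949530525477, -0.9998064969655983, 0.0194955091372687], [-0.9926347410907077, 0.0002445125821293879, -0.12114541259734292], [0.12111720369512244, -0.019669998448805303, -0.992443305247
[... 620 characters left out ...]
582236, 235.9428679262531], [0.0, 0.0, 1.0]] [[-0.6830768787924698, -0.73029969949073, -0.008265989528596163], [-0.4118018398048418, 0.3944717076577651, -0.8214689991660759], [0.6031792622367628, -0.5577225302794535, -0.5701932626980075]] [0.39055296614362983, 0.3380399804059128, 0.5338964729409799]
stud_1 [([396, 246], 0.94), ([326, 224], 0.69)]
handle_1 [([341, 222], 0.87), ([364, 247], 0.8), ([394, 211], 0.7), ([331, 258], 0.69), ([414, 247], 0.6)]
mark_1 [([359, 223], 0.88), ([330, 263], 0.85), ([312, 232], 0.58)]
chamber [([361, 270], 0.68)]
plate [([514, 288], 0.82), ([358, 244], 0.57)]
bottle [([134, 387], 0.57), ([341, 218], 0.17)]
meter [([425, 210], 0.82)]
vial [([220, 433], 0.61)]
```

View pics/top0.png

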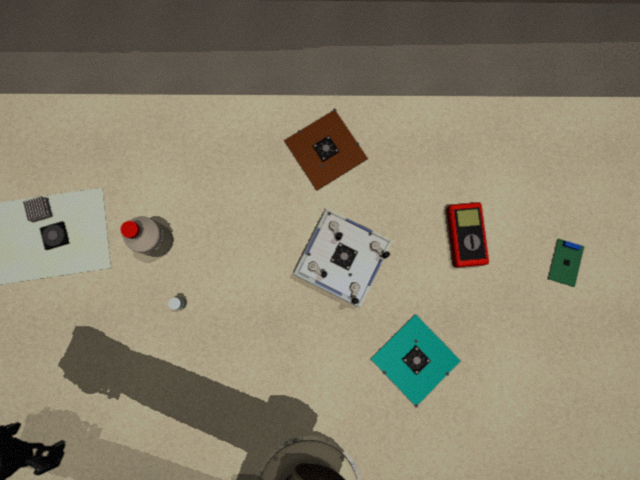

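View pics/side0.png

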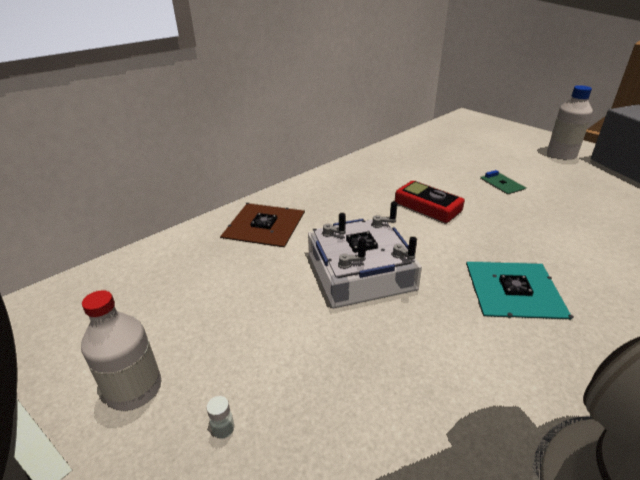

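```bash
cat > h.py <<'E'
import numpy as np, cv2
from workcell import bot
from scipy.optimize import least_squares
def ray(d,p,z):
    K,R,t=map(np.array,(d["camera_matrix"],d["R"],d["t"]))
    v=R.T@np.linalg.inv(K)@[p[0],p[1],1]; c=-R.T@t
    return c+v*(z-c[2])/v[2]
def proj(d,X):
    x=np.array(d["camera_matrix"])@(np.array(d["R"])@np.array(X)+d["t"]); return x[:2]/x[2]
E
python3 - <<'E'
from h import *
d=bot.camera("top")
for n,z,l in [("stud",.094,[(314,268),(356,287),(375,247),(331,226)]),("handle",.113,[(386,250),(356,302),(324,275),(338,234)]),("mark",.072,[(368,234),(306,255),(331,213)]),("plate",.066,[(343,259)]),("bottle",0,[(156,240)]),("vial",0,[(181,303)]),("meter",0,[(463,237)])]:
    for p in l: print(n,p,ray(d,p,z).round(3))
im=d["color"][170:350,240:480,::-1]; cv2.imwrite("pics/crop0.png",cv2.resize(im,None,fx=3.2,fy=3.2,interpolation=cv2.INTER_CUBIC))
E
```

```text
stud (314, 268) [ 0.53  -0.014  0.094]
stud (356, 287) [ 0.486 -0.111  0.094]
stud (375, 247) [ 0.579 -0.158  0.094]
stud (331, 226) [ 0.629 -0.054  0.094]
handle (386, 250) [ 0.57  -0.18   0.113]
handle (356, 302) [ 0.451 -0.109  0.113]
handle (324, 275) [ 0.512 -0.036  0.113]
handle (338, 234) [ 0.608 -0.069  0.113]
mark (368, 234) [ 0.614 -0.145  0.072]
mark (306, 255) [0.563 0.005 0.072]
mark (331, 213) [ 0.665 -0.056  0.072]
plate (343, 259) [ 0.554 -0.084  0.066]
bottle (156, 240) [0.609 0.386 0.   ]
vial (181, 303) [0.45  0.318 0.   ]
meter (463, 237) [ 0.617 -0.4    0.   ]
```

View pics/crop0.png

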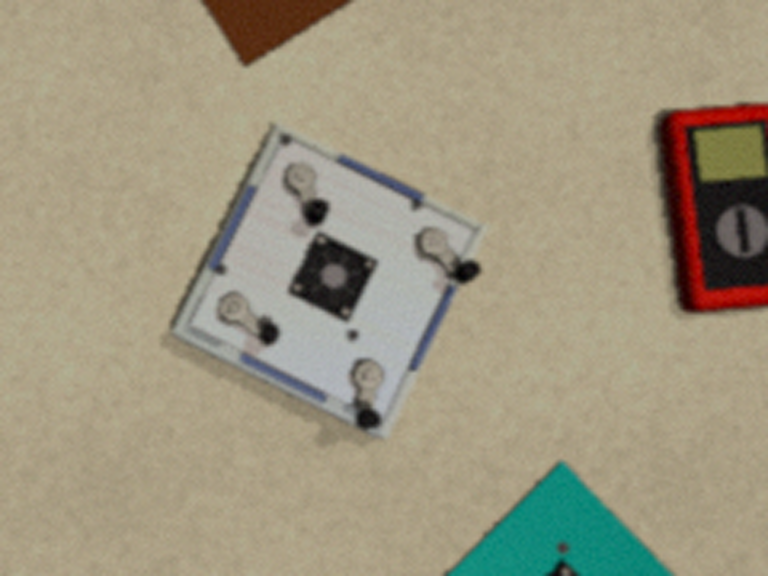

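The top view shows three plate-like things: copper (325,150), teal (415,360) and aluminium (343,258). The enlarged crop confirms the aluminium one. It sits on the clear chamber with blue guides and carries four nuts with black pegs, so it fits the description. The bottle (156,240), jar (176,303) and meter (467,235) are well clear. Next I fit the housing pose.

```bash
cat >> h.py <<'E'
SG=np.array([(-55,55),(55,55),(55,-55),(-55,-55)])/1e3
def Rm(a): return np.array([[np.cos(a),-np.sin(a)],[np.sin(a),np.cos(a)]])
def fit(cams=("top","side"),verbose=True):
    D={c:bot.camera(c) for c in cams}; L={}
    for c in cams:
        for q in ("stud_1","mark_1","handle_1"): L[c,q]=[np.array(r["pixel"]) for r in bot.landmark_of(c,q) if r["p"]>.3]
    p=np.array([.554,-.084,np.radians(-27)])
    pts=lambda p,q:[np.r_[p[:2]+Rm(p[2])@(s+(0 if q=="stud_1" else .0226)),.094 if q=="stud_1" else .0725] for s in SG]
    for it in range(4):
        A=[]
        for c in cams:
            for q in ("stud_1","mark_1"):
                P=[proj(D[c],X) for X in pts(p,q)]
                for m in L[c,q]:
                    e=[np.linalg.norm(m-x) for x in P]; i=int(np.argmin(e))
                    if e[i]<(14 if it==0 else 8): A.append((c,q,i,m))
        f=lambda p:np.concatenate([proj(D[c],pts(p,q)[i])-m for c,q,i,m in A])
        r=least_squares(f,p,loss="soft_l1"); p=r.x
    if verbose: print("pose",p[:2].round(4),np.degrees(p[2]).round(2),"n",len(A),"rms px",np.sqrt(np.mean(f(p)**2)).round(2))
    for i,s in enumerate(SG):
        S=p[:2]+Rm(p[2])@s; H=[(c,m) for c in cams for m in L[c,"handle_1"]]
        hp=lambda a:np.r_[S+.032*np.array([np.cos(a),np.sin(a)]),.113]
        best=[]
        for c in cams:
            e=[(min(np.linalg.norm(proj(D[c],hp(np.radians(a)))-m) for m in L[c,"handle_1"]),a) for a in range(0,360,2)]
            best.append(min(e))
        print("nut",i+1,"stud",S.round(4),[(round(a,1),b) for a,b in best])
    return p
E
python3 -c "
from h import *
fit()"
```

```text
pose [ 0.5615 -0.0844] -24.52 n 12 rms px 2.11
nut 1 stud [ 0.5343 -0.0116] [(np.float64(2.9), 224), (np.float64(2.2), 238)]
nut 2 stud [ 0.6343 -0.0572] [(np.float64(2.1), 190), (np.float64(1.1), 204)]
nut 3 stud [ 0.5887 -0.1573] [(np.float64(1.5), 216), (np.float64(1.4), 214)]
nut 4 stud [ 0.4886 -0.1117] [(np.float64(3.3), 166), (np.float64(2.0), 176)]
```

```bash
cat > m.py <<'E'
from h import *
p0=np.array([.558,-.0845]);
D={c:bot.camera(c) for c in ("top","side")}
for c,(x0,y0,x1,y1) in {"top":(285,200,400,315),"side":(300,195,430,285)}.items():
    g=cv2.resize(cv2.cvtColor(D[c]["color"],cv2.COLOR_RGB2GRAY)[y0:y1,x0:x1],None,fx=4,fy=4,interpolation=cv2.INTER_CUBIC)
    n,l,s,ce=cv2.connectedComponentsWithStats((g<62).astype(np.uint8))
    for i in range(1,n):
        if s[i,4]>50: 
            q=(ce[i]+.5)/4-.5+[x0,y0]
            print(c,q.round(1),"area",(s[i,4]/16).round(1),"wh",s[i,2:4]/4,"z.110:",ray(D[c],q,.110)[:2].round(4),"z.0725:",ray(D[c],q,.0725)[:2].round(4))
    cv2.imwrite(f"pics/{c}_m.png",cv2.resize(D[c]["color"][y0:y1,x0:x1,::-1],None,fx=5 if c=="top" else 6,fy=5 if c=="top" else 6,interpolation=cv2.INTER_CUBIC))
E
python3 m.py
```

```text
top [338.1 235.8] area 39.8 wh [7.  7.5] z.110: [ 0.6038 -0.0695] z.0725: [ 0.6092 -0.0721]
top [343.4 256. ] area 322.3 wh [25. 25.] z.110: [ 0.5564 -0.0815] z.0725: [ 0.5602 -0.0845]
top [384.7 254.5] area 40.2 wh [9.5 6.5] z.110: [ 0.5601 -0.1775] z.0725: [ 0.564  -0.1838]
top [323.3 273.5] area 27.7 wh [5.5 7. ] z.110: [ 0.5162 -0.0348] z.0725: [ 0.5186 -0.0361]
top [354.3 300.2] area 34.4 wh [7.   6.75] z.110: [ 0.4548 -0.1055] z.0725: [ 0.455  -0.1093]
side [406.6 206.8] area 588.3 wh [58.25 31.5 ] z.110: [ 0.5499 -0.2101] z.0725: [ 0.5866 -0.2622]
side [423.4 196.8] area 62.7 wh [17.25  6.5 ] z.110: [ 0.5511 -0.2704] z.0725: [ 0.5879 -0.3272]
side [300.9 213.4] area 14.6 wh [4. 7.] z.110: [ 0.6847 -0.0316] z.0725: [ 0.7321 -0.0696]
side [337.4 225.7] area 171.8 wh [23.75 22.  ] z.110: [ 0.5991 -0.054 ] z.0725: [ 0.6398 -0.0937]
side [396.3 233. ] area 3.6 wh [2.75 3.5 ] z.110: [ 0.502  -0.1182] z.0725: [ 0.5349 -0.163 ]
side [359.6 245.4] area 548.0 wh [38.75 33.75] z.110: [ 0.523  -0.0375] z.0725: [ 0.5576 -0.0759]
side [407.  249.4] area 235.7 wh [23.75 24.75] z.110: [ 0.4546 -0.091 ] z.0725: [ 0.4838 -0.1337]
side [339.4 236.8] area 4.6 wh [4.75 2.  ] z.110: [ 0.5689 -0.03  ] z.0725: [ 0.6072 -0.0679]
side [321.8 255. ] area 55.8 wh [13.75 23.25] z.110: [0.5497 0.0331] z.0725: [5.865e-01 3.000e-04]
side [315.  253.8] area 35.8 wh [ 6.75 13.75] z.110: [0.5609 0.0395] z.0725: [0.5985 0.0072]
side [376.1 270.7] area 214.7 wh [73.   16.25] z.110: [ 0.4524 -0.0042] z.0725: [ 0.4815 -0.04  ]
side [359.3 263.8] area 4.9 wh [4.75 2.5 ] z.110: [0.4855 0.0027] z.0725: [ 0.5172 -0.0326]
```

View pics/side_m.png

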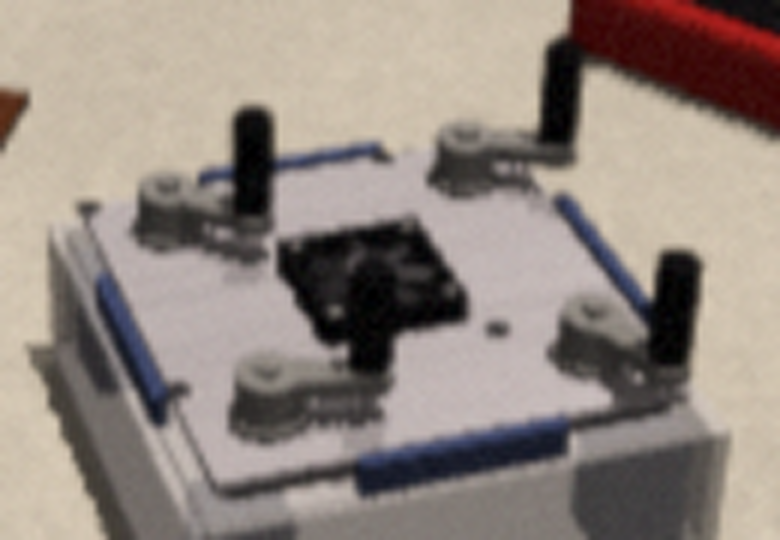

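The side crop shows studs 2, 3, 1 and 4 at crop (168,185), (465,132), (265,370) and (592,310). Their pegs are at (252,160), (560,95), (373,315) and (677,310). I fit the pose with these.

Run:
```python
from h import *
D={c:bot.camera(c) for c in ("top","side")}
tc=lambda a:(np.array(a)+.5)/3.2-.5+[240,170]
sc=lambda a:(np.array(a)+.5)/6-.5+[300,195]
O=[]
for i,a in zip((0,1,2,3),[(233,307),(300,178),(433,242),(367,375)]): O.append(("top","s",i,tc(a)))
for i,a in zip((0,1,2,3),[(220,268),(285,140),(415,203),(352,335)]): O.append(("top","m",i,tc(a)))
for i,a in zip((0,1,2,3),[(265,370),(168,185),(465,132),(592,310)]): O.append(("side","s",i,sc(a)))
for i,a in zip((0,1,3),[(180,388),(90,208),(497,328)]): O.append(("side","m",i,sc(a)))
for i,a in zip((0,1,2,3),[(323.3,273.5),(338.1,235.8),(384.7,254.5),(354.3,300.2)]): O.append(("top","h",i,np.array(a)))
for i,a in zip((0,1,2,3),[(373,315),(252,160),(560,95),(677,310)]): O.append(("side","h",i,sc(a)))
def X(p,q,i):
    s=SG[i]
    if q=="m": return np.r_[p[:2]+Rm(p[2])@(s+.0226),.0725]
    S=p[:2]+Rm(p[2])@s
    return np.r_[S,.094] if q=="s" else np.r_[S+.032*np.array([np.cos(p[3+i]),np.sin(p[3+i])]),.110]
f=lambda p:np.concatenate([proj(D[c],X(p,q,i))-m for c,q,i,m in O])
r=least_squares(f,np.r_[.559,-.084,np.radians([-26,230,195,230,180])],loss="soft_l1");p=r.x
print(p[:2],np.degrees(p[2:]).round(1)); 
for o,e in zip(O,f(p).reshape(-1,2)): print(o[:3],e.round(1))
for i in range(4): print(i+1,"stud",X(p,"s",i).round(4),"handle",X(p,"h",i)[:2].round(4))
```

```text
[ 0.55988049 -0.08367924] [-26.7 232.9 200.  219.7 176. ]
('top', 's', 0) [-0.1  0.1]
('top', 's', 1) [-0.2 -1.1]
('top', 's', 2) [-0.  -0.3]
('top', 's', 3) [ 0.2 -0. ]
('top', 'm', 0) [-0.4  0.3]
('top', 'm', 1) [-0.3 -0.1]
('top', 'm', 2) [-0.1  0.5]
('top', 'm', 3) [-0.4  0. ]
('side', 's', 0) [ 0.4 -0.7]
('side', 's', 1) [-0.1 -0.9]
('side', 's', 2) [ 0.3 -0.4]
('side', 's', 3) [ 0.5 -0.9]
('side', 'm', 0) [-0.5  0.4]
('side', 'm', 1) [-0.3 -0.1]
('side', 'm', 3) [0.1 0.5]
('top', 'h', 0) [ 0.2 -0. ]
('top', 'h', 1) [0.3 0. ]
('top', 'h', 2) [0.2 0.2]
('top', 'h', 3) [0.1 0.4]
('side', 'h', 0) [-0.3  0.3]
('side', 'h', 1) [0.  0.5]
('side', 'h', 2) [0.3 0.1]
('side', 'h', 3) [-0.2 -0.1]
1 stud [ 0.5355 -0.0098  0.094 ] handle [ 0.5162 -0.0353]
2 stud [ 0.6337 -0.0593  0.094 ] handle [ 0.6037 -0.0702]
3 stud [ 0.5842 -0.1575  0.094 ] handle [ 0.5596 -0.178 ]
4 stud [ 0.486 -0.108  0.094] handle [ 0.4541 -0.1058]
```

The fit is good to about 1 mm. The housing is at (0.560,-0.084) with yaw -26.7°, and every point is in reach. I move to handle 1.

Request:
send_rows(moves=[0.53,-0.913,0,0,0,-0.65,0,0.53,-0.913,0,0,0,-0.65,0,0.53,-0.913,0,0,0,-0.65,0,0.53,-0.913,0,0,0,-0.65,0,0.53,-0.913,0,0,0,-0.65,0,0.53,-0.913,0,0,0,-0.65,0,0.53,-0.913,0,0,0,-0.65,0,0.53,-0.913,0,0,0,-0.65,0], squeeze=30)

```text
time: 2.55
ee_pos: [0.3051, 0.3295, 0.2314]
tcp_rot: [180.0, -0.0, 113.9]
wrist_force: [0.4, -0.3, 0.4]
opening: 0.0428
grasp_force: 0.0
```

Request:
send_rows(moves=[0.53,-0.913,0,0,0,-0.65,0,0.53,-0.913,0,0,0,-0.65,0,0.53,-0.913,0,0,0,-0.65,0,0.53,-0.913,0,0,0,-0.65,0,0.53,-0.913,0,0,0,-0.65,0,0.53,-0.913,0,0,0,-0.65,0,0.53,-0.913,0,0,0,-0.65,0,0.53,-0.913,0,0,0,-0.65,0])

```text
time: 3.55
ee_pos: [0.4112, 0.1468, 0.2314]
tcp_rot: [180.0, -0.0, 69.2]
wrist_force: [0.1, -0.1, -0.4]
opening: 0.0424
grasp_force: 0.0
```

Request:
send_rows(moves=[0.53,-0.913,0,0,0,-0.65,0,0.53,-0.913,0,0,0,-0.65,0,0.53,-0.913,0,0,0,-0.65,0,0.53,-0.913,0,0,0,-0.65,0,0.53,-0.913,0,0,0,-0.65,0,0.53,-0.913,0,0,0,-0.65,0,0.53,-0.913,0,0,0,-0.65,0,0.53,-0.913,0,0,0,-0.65,0])

```text
time: 4.55
ee_pos: [0.5172, -0.0358, 0.2313]
tcp_rot: [180.0, -0.0, 24.6]
wrist_force: [-0.2, 0.5, -0.9]
opening: 0.0427
grasp_force: 0.0
```

Request:
send_rows(moves=[-0.04,0.02,-0.9,0,0,0,0,0,0,-0.9,0,0,0,0,0,0,-0.9,0,0,0,0,0,0,-0.9,0,0,0,0,0,0,-0.9,0,0,0,0,0,0,-0.79,0,0,0,0,0,0,0,0,0,0,1,0,0,0,0,0,0,1])

```text
time: 5.55
ee_pos: [0.516, -0.0346, 0.0999]
tcp_rot: [180.0, -0.0, 24.7]
wrist_force: [-0.2, -0.6, -3.7]
opening: 0.013
grasp_force: 29.2
```

Request:
send_rows(moves=[0,0,0,0,0,0,1,0,0,0,0,0,0,1])

```text
time: 5.8
ee_pos: [0.516, -0.0346, 0.0996]
tcp_rot: [180.0, -0.0, 24.7]
wrist_force: [-0.9, -1.5, -0.1]
opening: 0.0131
grasp_force: 29.6
```

```bash
cat > arc.py <<'E'
import numpy as np,sys
def arc(sx,sy,hx,hy,a1,n,r=.032,nz=0):
    a0=np.arctan2(hy-sy,hx-sx)%(2*np.pi); 
    A=np.linspace(a0,np.radians(a1),n+1)
    P=np.c_[np.cos(A),np.sin(A)]*r+[sx,sy]; P[0]=[hx,hy]
    d=np.round(np.diff(P,axis=0)/.025,3)
    print("start ang",np.degrees(a0).round(1))
    for k in range(0,n,8): print([x for row in d[k:k+8] for x in [float(row[0]),float(row[1]),-0.008,0,0,0,1]], "end",P[min(k+8,n)].round(4))
v=list(map(float,sys.argv[1:])); arc(*v[:5],int(v[5]))
E
python3 arc.py .5355 -.0098 .516 -.0346 48 16
```

```text
start ang 231.8
[-0.196, 0.164, -0.008, 0, 0, 0, 1, -0.145, 0.211, -0.008, 0, 0, 0, 1, -0.101, 0.236, -0.008, 0, 0, 0, 1, -0.052, 0.251, -0.008, 0, 0, 0, 1, -0.001, 0.256, -0.008, 0, 0, 0, 1, 0.051, 0.251, -0.008, 0, 0, 0, 1, 0.1, 0.236, -0.008, 0, 0, 0, 1, 0.145, 0.212, -0.008, 0, 0, 0, 1] end [0.511  0.0108]
[0.184, 0.179, -0.008, 0, 0, 0, 1, 0.216, 0.138, -0.008, 0, 0, 0, 1, 0.239, 0.093, -0.008, 0, 0, 0, 1, 0.253, 0.043, -0.008, 0, 0, 0, 1, 0.256, -0.008, -0.008, 0, 0, 0, 1, 0.249, -0.059, -0.008, 0, 0, 0, 1, 0.233, -0.107, -0.008, 0, 0, 0, 1, 0.207, -0.152, -0.008, 0, 0, 0, 1] end [0.5569 0.014 ]
```

Request:
send_rows(moves=[-0.196,0.164,-0.008,0,0,0,1,-0.145,0.211,-0.008,0,0,0,1,-0.101,0.236,-0.008,0,0,0,1,-0.052,0.251,-0.008,0,0,0,1,-0.001,0.256,-0.008,0,0,0,1,0.051,0.251,-0.008,0,0,0,1,0.1,0.236,-0.008,0,0,0,1,0.145,0.212,-0.008,0,0,0,1])

```text
time: 6.8
ee_pos: [0.5108, 0.0106, 0.0973]
tcp_rot: [179.9, 0.0, 24.7]
wrist_force: [3.5, -8.1, -3.7]
opening: 0.0133
grasp_force: 29.6
```

Request:
send_rows(moves=[0.184,0.179,-0.008,0,0,0,1,0.216,0.138,-0.008,0,0,0,1,0.239,0.093,-0.008,0,0,0,1,0.253,0.043,-0.008,0,0,0,1,0.256,-0.008,-0.008,0,0,0,1,0.249,-0.059,-0.008,0,0,0,1,0.233,-0.107,-0.008,0,0,0,1,0.207,-0.152,-0.008,0,0,0,1])

```text
time: 7.8
ee_pos: [0.5568, 0.0145, 0.0955]
tcp_rot: [-179.9, 0.0, 24.8]
wrist_force: [-4.3, 3.4, -3.0]
opening: 0.013
grasp_force: 29.6
```

Request:
send_rows(moves=[0.029,-0.028,0,0,0,0,1,0.029,-0.028,0,0,0,0,1,0,0,0,0,0,0,1])

```text
time: 8.18
ee_pos: [0.5581, 0.0131, 0.0956]
tcp_rot: [-179.9, -0.0, 24.8]
wrist_force: [-2.7, 3.9, -4.7]
opening: 0.0128
grasp_force: 29.5
```

Request:
send_rows(moves=[0.02,-0.022,0,0,0,0,1,0.021,-0.022,0,0,0,0,1,0,0,0,0,0,0,1])

```text
time: 8.55
ee_pos: [0.5591, 0.0121, 0.0955]
tcp_rot: [-179.9, -0.0, 24.8]
wrist_force: [-3.3, 3.8, -4.8]
opening: 0.0125
grasp_force: 29.5
```

Request:
send_rows(moves=[0.021,-0.024,0,0,0,0,1,0.021,-0.024,0,0,0,0,1,0,0,0,0,0,0,1])

```text
time: 8.93
ee_pos: [0.5602, 0.0109, 0.0955]
tcp_rot: [-179.9, -0.0, 24.8]
wrist_force: [-2.7, 5.1, -4.9]
opening: 0.0129
grasp_force: 29.5
```

Request:
send_rows(moves=[0.02,-0.025,0,0,0,0,1,0.02,-0.025,0,0,0,0,1,0,0,0,0,0,0,1])

```text
time: 9.3
ee_pos: [0.5612, 0.0097, 0.0955]
tcp_rot: [-179.9, -0.0, 24.8]
wrist_force: [-3.5, 4.0, -4.9]
opening: 0.0131
grasp_force: 29.5
```

Request:
send_rows(moves=[0.019,-0.026,0,0,0,0,1,0.018,-0.026,0,0,0,0,1,0,0,0,0,0,0,1])

```text
time: 9.68
ee_pos: [0.5621, 0.0084, 0.0955]
tcp_rot: [-179.9, -0.0, 24.8]
wrist_force: [-2.8, 5.2, -4.3]
opening: 0.013
grasp_force: 29.5
```

Request:
send_rows(moves=[0.018,-0.027,0,0,0,0,1,0.017,-0.027,0,0,0,0,1,0,0,0,0,0,0,1])

```text
time: 10.05
ee_pos: [0.5627, 0.0076, 0.0955]
tcp_rot: [-179.9, -0.0, 24.8]
wrist_force: [-3.6, 8.1, -4.2]
opening: 0.0131
grasp_force: 29.6
```

Request:
send_rows(moves=[0.013,-0.02,0,0,0,0,1,0.013,-0.02,0,0,0,0,1,0,0,0,0,0,0,1])

```text
time: 10.42
ee_pos: [0.5631, 0.0071, 0.0955]
tcp_rot: [-179.8, -0.0, 24.8]
wrist_force: [-5.1, 10.1, -3.9]
opening: 0.0129
grasp_force: 29.8
```

Request:
send_rows(moves=[0.015,-0.024,0,0,0,0,1,0.015,-0.024,0,0,0,0,1,0,0,0,0,0,0,1,0,0,0,0,0,0,1])

```text
time: 10.92
ee_pos: [0.5635, 0.0064, 0.0954]
tcp_rot: [-179.7, 0.0, 24.8]
wrist_force: [-6.6, 13.2, -2.6]
opening: 0.0129
grasp_force: 30.1
```

Request:
send_rows(moves=[0,0,0,0,0,0,1,0,0,0,0,0,0,1,-0.06,0.09,0,0,0,0,1,0,0,0,0,0,0,0,0,0,0,0,0,0,0,0,0,0.8,0,0,0,0,0,0,0.8,0,0,0,0,0,0,0.4,0,0,0,0])

```text
time: 11.92
ee_pos: [0.5638, 0.0062, 0.1474]
tcp_rot: [179.9, -0.1, 24.7]
wrist_force: [-0.2, 0.6, 0.2]
opening: 0.0429
grasp_force: 0.0
```

Request:
send_rows(moves=[-0.021,-0.921,0,0,0,0,0,-0.021,-0.921,0,0,0,0,0,-0.021,-0.921,0,0,0,0,0,-0.021,-0.921,0,0,0,0,0,-0.021,-0.921,0,0,0,0,0,-0.021,-0.921,0,0,0,0,0,-0.021,-0.921,0,0,0,0,0,-0.021,-0.921,0,0,0,0,0])

```text
time: 12.92
ee_pos: [0.5588, -0.1787, 0.1457]
tcp_rot: [180.0, -0.0, 24.7]
wrist_force: [-0.3, 0.3, 0.3]
opening: 0.0425
grasp_force: 0.0
```

Run:
```python
from h import *
print(bot.get_obs()["ee_pos"])
d=bot.camera("side"); cv2.imwrite("pics/side1.png",cv2.resize(d["color"][120:320,240:480,::-1],None,fx=3,fy=3,interpolation=cv2.INTER_CUBIC))
```

```text
[ 0.55880807 -0.1786666   0.14569081]
```

View pics/side1.png

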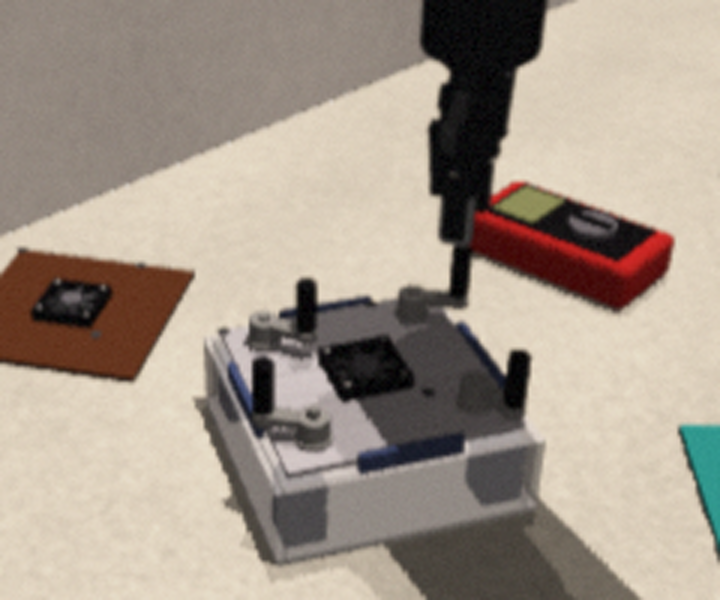

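Nut 1's handle, at crop (262,385), now stands near its mark. The other three haven't moved, and the gripper is above peg 3 (460,270). I descend and grip.

Request:
send_rows(moves=[0.032,0.028,-0.7,0,0,0,0,0,0,-0.7,0,0,0,0,0,0,-0.468,0,0,0,0,0,0,0,0,0,0,0,0,0,0,0,0,0,1,0,0,0,0,0,0,1,0,0,0,0,0,0,1,0,0,0,0,0,0,1])

```text
time: 13.98
ee_pos: [0.5599, -0.1772, 0.0998]
tcp_rot: [179.9, -0.0, 24.7]
wrist_force: [1.0, -3.1, 2.4]
opening: 0.0127
grasp_force: 29.8
```

```bash
python3 arc.py .5842 -.1575 .5596 -.178 46 16
```

```text
start ang 219.8
[-0.136, 0.201, -0.008, 0, 0, 0, 1, -0.097, 0.222, -0.008, 0, 0, 0, 1, -0.053, 0.236, -0.008, 0, 0, 0, 1, -0.008, 0.242, -0.008, 0, 0, 0, 1, 0.038, 0.239, -0.008, 0, 0, 0, 1, 0.083, 0.228, -0.008, 0, 0, 0, 1, 0.124, 0.208, -0.008, 0, 0, 0, 1, 0.161, 0.181, -0.008, 0, 0, 0, 1] end [ 0.5624 -0.1341]
[0.192, 0.147, -0.008, 0, 0, 0, 1, 0.217, 0.109, -0.008, 0, 0, 0, 1, 0.233, 0.066, -0.008, 0, 0, 0, 1, 0.241, 0.021, -0.008, 0, 0, 0, 1, 0.241, -0.025, -0.008, 0, 0, 0, 1, 0.232, -0.07, -0.008, 0, 0, 0, 1, 0.215, -0.113, -0.008, 0, 0, 0, 1, 0.189, -0.151, -0.008, 0, 0, 0, 1] end [ 0.6064 -0.1345]
```

Request:
send_rows(moves=[-0.136,0.18,-0.008,0,0,0,1,-0.097,0.222,-0.008,0,0,0,1,-0.053,0.236,-0.008,0,0,0,1,-0.008,0.242,-0.008,0,0,0,1,0.038,0.239,-0.008,0,0,0,1,0.083,0.228,-0.008,0,0,0,1,0.124,0.208,-0.008,0,0,0,1,0.161,0.181,-0.008,0,0,0,1])

```text
time: 14.98
ee_pos: [0.5624, -0.1339, 0.0975]
tcp_rot: [179.9, 0.0, 24.7]
wrist_force: [2.8, -9.0, 1.3]
opening: 0.0126
grasp_force: 30.0
```

Request:
send_rows(moves=[0.192,0.147,-0.008,0,0,0,1,0.217,0.109,-0.008,0,0,0,1,0.233,0.066,-0.008,0,0,0,1,0.241,0.021,-0.008,0,0,0,1,0.241,-0.025,-0.008,0,0,0,1,0.232,-0.07,-0.008,0,0,0,1,0.215,-0.113,-0.008,0,0,0,1,0.189,-0.151,-0.008,0,0,0,1])

```text
time: 15.98
ee_pos: [0.6066, -0.1335, 0.0957]
tcp_rot: [-179.9, -0.0, 24.8]
wrist_force: [-3.9, 2.6, 2.3]
opening: 0.0129
grasp_force: 29.8
```

Request:
send_rows(moves=[0.028,-0.028,0,0,0,0,1,0.028,-0.029,0,0,0,0,1,0.027,-0.03,0,0,0,0,1,0,0,0,0,0,0,1])

```text
time: 16.48
ee_pos: [0.6085, -0.1359, 0.0958]
tcp_rot: [-180.0, -0.0, 24.7]
wrist_force: [0.4, 4.0, 1.2]
opening: 0.0127
grasp_force: 29.7
```

Request:
send_rows(moves=[0.026,-0.03,0,0,0,0,1,0.025,-0.031,0,0,0,0,1,0.024,-0.032,0,0,0,0,1,0,0,0,0,0,0,1])

```text
time: 16.98
ee_pos: [0.6104, -0.1383, 0.0957]
tcp_rot: [-180.0, -0.0, 24.7]
wrist_force: [0.1, 4.6, -0.8]
opening: 0.013
grasp_force: 29.6
```

Request:
send_rows(moves=[0.023,-0.033,0,0,0,0,1,0.022,-0.033,0,0,0,0,1,0.021,-0.034,0,0,0,0,1,0,0,0,0,0,0,1])

```text
time: 17.48
ee_pos: [0.6118, -0.1404, 0.0957]
tcp_rot: [-179.9, -0.0, 24.8]
wrist_force: [-0.6, 7.4, -0.5]
opening: 0.0128
grasp_force: 29.7
```

Request:
send_rows(moves=[0.026,-0.043,0,0,0,0,1,0.025,-0.043,0,0,0,0,1,0,0,0,0,0,0,1])

```text
time: 17.85
ee_pos: [0.6126, -0.1415, 0.0957]
tcp_rot: [-179.8, 0.0, 24.8]
wrist_force: [-2.8, 12.3, 1.6]
opening: 0.0131
grasp_force: 30.2
```

Request:
send_rows(moves=[0.02,-0.034,0,0,0,0,1,0,0,0,0,0,0,1,0,0,0,0,0,0,1,0,0,0,0,0,0,1])

```text
time: 18.35
ee_pos: [0.6128, -0.1419, 0.0956]
tcp_rot: [-179.8, 0.0, 24.8]
wrist_force: [-4.4, 14.6, 0.7]
opening: 0.0129
grasp_force: 30.4
```

Request:
send_rows(moves=[0,0,0,0,0,0,1,0,0,0,0,0,0,1,-0.06,0.1,0,0,0,0,1,0,0,0,0,0,0,0,0,0,0,0,0,0,0,0,0,0.8,0,0,0,0,0,0,0.8,0,0,0,0,0,0,0.4,0,0,0,0])

```text
time: 19.35
ee_pos: [0.6127, -0.1421, 0.1473]
tcp_rot: [179.9, -0.1, 24.7]
wrist_force: [-1.0, 0.7, -0.4]
opening: 0.043
grasp_force: 0.0
```

Request:
send_rows(moves=[-0.082,0.726,0,0,0,0,0,-0.082,0.726,0,0,0,0,0,-0.082,0.726,0,0,0,0,0,-0.082,0.726,0,0,0,0,0,0,0,0,0,0,0,0])

```text
time: 19.98
ee_pos: [0.6039, -0.0671, 0.1459]
tcp_rot: [-180.0, 0.0, 24.9]
wrist_force: [0.4, -0.5, -0.2]
opening: 0.043
grasp_force: 0.0
```

Request:
send_rows(moves=[0,-0.04,-0.7,0,0,0,0,0,0,-0.7,0,0,0,0,0,0,-0.47,0,0,0,0,0,0,0,0,0,0,0])

```text
time: 20.48
ee_pos: [0.6032, -0.0701, 0.0975]
tcp_rot: [-179.9, 0.1, 24.7]
wrist_force: [-0.0, -0.4, 0.1]
opening: 0.0426
grasp_force: 0.0
```

Request:
send_rows(moves=[0,0,0,0,0,0,1,0,0,0,0,0,0,1,0,0,0,0,0,0,1,0,0,0,0,0,0,1])

```text
time: 20.98
ee_pos: [0.6044, -0.0701, 0.0998]
tcp_rot: [179.9, -0.0, 24.7]
wrist_force: [0.1, -2.2, 3.3]
opening: 0.013
grasp_force: 29.8
```

```bash
python3 arc.py .6337 -.0593 .6035 -.0702 47 16;  python3 arc.py .486 -.108 .4541 -.1058 22 16
```

```text
start ang 199.8
[-0.051, 0.207, -0.008, 0, 0, 0, 1, -0.02, 0.212, -0.008, 0, 0, 0, 1, 0.015, 0.213, -0.008, 0, 0, 0, 1, 0.05, 0.207, -0.008, 0, 0, 0, 1, 0.084, 0.196, -0.008, 0, 0, 0, 1, 0.115, 0.179, -0.008, 0, 0, 0, 1, 0.143, 0.158, -0.008, 0, 0, 0, 1, 0.168, 0.132, -0.008, 0, 0, 0, 1] end [ 0.6161 -0.0326]
[0.187, 0.102, -0.008, 0, 0, 0, 1, 0.201, 0.07, -0.008, 0, 0, 0, 1, 0.21, 0.035, -0.008, 0, 0, 0, 1, 0.213, -0.0, -0.008, 0, 0, 0, 1, 0.21, -0.035, -0.008, 0, 0, 0, 1, 0.201, -0.07, -0.008, 0, 0, 0, 1, 0.187, -0.102, -0.008, 0, 0, 0, 1, 0.167, -0.132, -0.008, 0, 0, 0, 1] end [ 0.6555 -0.0359]
start ang 176.1
[0.032, 0.212, -0.008, 0, 0, 0, 1, 0.068, 0.204, -0.008, 0, 0, 0, 1, 0.101, 0.19, -0.008, 0, 0, 0, 1, 0.131, 0.17, -0.008, 0, 0, 0, 1, 0.158, 0.146, -0.008, 0, 0, 0, 1, 0.18, 0.117, -0.008, 0, 0, 0, 1, 0.197, 0.086, -0.008, 0, 0, 0, 1, 0.209, 0.051, -0.008, 0, 0, 0, 1] end [ 0.481  -0.0764]
[0.214, 0.016, -0.008, 0, 0, 0, 1, 0.214, -0.02, -0.008, 0, 0, 0, 1, 0.207, -0.056, -0.008, 0, 0, 0, 1, 0.195, -0.09, -0.008, 0, 0, 0, 1, 0.177, -0.121, -0.008, 0, 0, 0, 1, 0.155, -0.149, -0.008, 0, 0, 0, 1, 0.128, -0.173, -0.008, 0, 0, 0, 1, 0.097, -0.192, -0.008, 0, 0, 0, 1] end [ 0.5157 -0.096 ]
```

Request:
send_rows(moves=[-0.07,0.205,-0.008,0,0,0,1,-0.02,0.212,-0.008,0,0,0,1,0.015,0.213,-0.008,0,0,0,1,0.05,0.207,-0.008,0,0,0,1,0.084,0.196,-0.008,0,0,0,1,0.115,0.179,-0.008,0,0,0,1,0.143,0.158,-0.008,0,0,0,1,0.168,0.132,-0.008,0,0,0,1])

```text
time: 21.98
ee_pos: [0.616, -0.0323, 0.0976]
tcp_rot: [180.0, 0.1, 24.7]
wrist_force: [1.1, -6.2, 3.3]
opening: 0.0125
grasp_force: 30.2
```

Request:
send_rows(moves=[0.187,0.102,-0.008,0,0,0,1,0.201,0.07,-0.008,0,0,0,1,0.21,0.035,-0.008,0,0,0,1,0.213,0,-0.008,0,0,0,1,0.21,-0.035,-0.008,0,0,0,1,0.201,-0.07,-0.008,0,0,0,1,0.187,-0.102,-0.008,0,0,0,1,0.167,-0.132,-0.008,0,0,0,1])

```text
time: 22.98
ee_pos: [0.656, -0.0353, 0.0959]
tcp_rot: [-180.0, -0.0, 24.8]
wrist_force: [-1.8, 2.9, 3.5]
opening: 0.0129
grasp_force: 30.0
```

Request:
send_rows(moves=[0.034,-0.032,0,0,0,0,1,0.032,-0.034,0,0,0,0,1,0.031,-0.035,0,0,0,0,1,0,0,0,0,0,0,1])

```text
time: 23.48
ee_pos: [0.6582, -0.0379, 0.096]
tcp_rot: [-180.0, -0.0, 24.8]
wrist_force: [0.2, 4.7, 1.9]
opening: 0.0133
grasp_force: 29.9
```

Request:
send_rows(moves=[0.03,-0.035,0,0,0,0,1,0.029,-0.037,0,0,0,0,1,0.027,-0.038,0,0,0,0,1,0,0,0,0,0,0,1])

```text
time: 23.98
ee_pos: [0.6603, -0.0406, 0.096]
tcp_rot: [-180.0, -0.0, 24.8]
wrist_force: [1.0, 5.4, 2.2]
opening: 0.0132
grasp_force: 29.9
```

Request:
send_rows(moves=[0.027,-0.038,0,0,0,0,1,0.025,-0.04,0,0,0,0,1,0.023,-0.041,0,0,0,0,1,0,0,0,0,0,0,1])

```text
time: 24.48
ee_pos: [0.6616, -0.0425, 0.096]
tcp_rot: [-179.9, -0.0, 24.8]
wrist_force: [-2.2, 9.8, 4.0]
opening: 0.0131
grasp_force: 30.3
```

Request:
send_rows(moves=[0.02,-0.035,0,0,0,0,1,0.02,-0.034,0,0,0,0,1,0,0,0,0,0,0,1,0,0,0,0,0,0,1,0,0,0,0,0,0,1])

```text
time: 25.1
ee_pos: [0.6623, -0.0433, 0.096]
tcp_rot: [-179.8, -0.0, 24.8]
wrist_force: [-4.5, 15.0, 5.7]
opening: 0.0127
grasp_force: 30.7
```

Request:
send_rows(moves=[0,0,0,0,0,0,1,0,0,0,0,0,0,1,-0.06,0.1,0,0,0,0,1,0,0,0,0,0,0,0,0,0,0,0,0,0,0,0,0,0.8,0,0,0,0,0,0,0.8,0,0,0,0,0,0,0.4,0,0,0,0])

```text
time: 26.1
ee_pos: [0.6618, -0.0436, 0.1469]
tcp_rot: [179.9, -0.0, 24.7]
wrist_force: [-0.3, 0.5, 0.3]
opening: 0.0429
grasp_force: 0.0
```

Request:
send_rows(moves=[0,0,0,0,0,0,0])

```text
time: 26.22
ee_pos: [0.6618, -0.0434, 0.1464]
tcp_rot: [180.0, -0.0, 24.7]
wrist_force: [0.2, 0.5, -1.3]
opening: 0.0426
grasp_force: 0.0
```

Request:
send_rows(moves=[-0.87,-0.26,0,0,0,0,0,-0.87,-0.26,0,0,0,0,0,-0.87,-0.26,0,0,0,0,0,-0.87,-0.26,0,0,0,0,0,-0.87,-0.26,0,0,0,0,0,-0.87,-0.26,0,0,0,0,0,-0.87,-0.26,0,0,0,0,0,-0.87,-0.26,0,0,0,0,0])

```text
time: 27.22
ee_pos: [0.4863, -0.0953, 0.1448]
tcp_rot: [-180.0, 0.1, 24.7]
wrist_force: [-0.3, 0.4, 0.3]
opening: 0.0428
grasp_force: 0.0
```

Request:
send_rows(moves=[-0.67,-0.21,0,0,0,0,0,-0.67,-0.21,0,0,0,0,0,0,0,0,0,0,0,0,0,0,0,0,0,0,0])

```text
time: 27.72
ee_pos: [0.4543, -0.1056, 0.146]
tcp_rot: [180.0, -0.0, 24.7]
wrist_force: [0.2, 0.4, 0.3]
opening: 0.0427
grasp_force: 0.0
```

Request:
send_rows(moves=[0,0,-0.7,0,0,0,0,0,0,-0.7,0,0,0,0,0,0,-0.47,0,0,0,0,0,0,0,0,0,0,0,0,0,0,0,0,0,1,0,0,0,0,0,0,1,0,0,0,0,0,0,1,0,0,0,0,0,0,1])

```text
time: 28.72
ee_pos: [0.4543, -0.1057, 0.0997]
tcp_rot: [180.0, -0.0, 24.7]
wrist_force: [-0.8, -1.1, 2.9]
opening: 0.0126
grasp_force: 29.8
```

Request:
send_rows(moves=[0.032,0.212,-0.008,0,0,0,1,0.068,0.204,-0.008,0,0,0,1,0.101,0.19,-0.008,0,0,0,1,0.131,0.17,-0.008,0,0,0,1,0.158,0.146,-0.008,0,0,0,1,0.18,0.117,-0.008,0,0,0,1,0.197,0.086,-0.008,0,0,0,1,0.209,0.051,-0.008,0,0,0,1])

```text
time: 29.72
ee_pos: [0.4808, -0.0762, 0.0975]
tcp_rot: [180.0, 0.1, 24.7]
wrist_force: [-3.2, -6.1, 4.0]
opening: 0.0129
grasp_force: 30.2
```

Request:
send_rows(moves=[0.214,0.016,-0.008,0,0,0,1,0.214,-0.02,-0.008,0,0,0,1,0.207,-0.056,-0.008,0,0,0,1,0.195,-0.09,-0.008,0,0,0,1,0.177,-0.121,-0.008,0,0,0,1,0.155,-0.149,-0.008,0,0,0,1,0.128,-0.173,-0.008,0,0,0,1])

```text
time: 30.6
ee_pos: [0.5134, -0.0909, 0.0961]
tcp_rot: [-180.0, -0.0, 24.8]
wrist_force: [-2.7, 1.7, 0.7]
opening: 0.013
grasp_force: 29.9
```

Request:
send_rows(moves=[0.024,-0.038,0,0,0,0,1,0.022,-0.039,0,0,0,0,1,0.02,-0.04,0,0,0,0,1,0.018,-0.041,0,0,0,0,1,0,0,0,0,0,0,1])

```text
time: 31.22
ee_pos: [0.5153, -0.0949, 0.0961]
tcp_rot: [-180.0, -0.0, 24.7]
wrist_force: [-2.0, 3.7, -0.4]
opening: 0.013
grasp_force: 29.7
```

Request:
send_rows(moves=[0.019,-0.043,0,0,0,0,1,0.017,-0.044,0,0,0,0,1,0.014,-0.044,0,0,0,0,1,0,0,0,0,0,0,1])

```text
time: 31.72
ee_pos: [0.5165, -0.0983, 0.0961]
tcp_rot: [-180.0, 0.0, 24.7]
wrist_force: [-0.6, 2.6, -1.5]
opening: 0.013
grasp_force: 29.6
```

Request:
send_rows(moves=[0.014,-0.045,0,0,0,0,1,0.012,-0.045,0,0,0,0,1,0.009,-0.046,0,0,0,0,1,0,0,0,0,0,0,1])

```text
time: 32.22
ee_pos: [0.5174, -0.1017, 0.0961]
tcp_rot: [-180.0, 0.0, 24.7]
wrist_force: [-1.3, 2.7, -3.1]
opening: 0.0129
grasp_force: 29.5
```

Request:
send_rows(moves=[0.009,-0.046,0,0,0,0,1,0.006,-0.046,0,0,0,0,1,0.004,-0.047,0,0,0,0,1,0,0,0,0,0,0,1])

```text
time: 32.72
ee_pos: [0.5178, -0.1052, 0.0961]
tcp_rot: [-180.0, 0.0, 24.7]
wrist_force: [0.1, 3.6, -4.9]
opening: 0.0129
grasp_force: 29.4
```

Request:
send_rows(moves=[0.004,-0.047,0,0,0,0,1,0.002,-0.047,0,0,0,0,1,-0.001,-0.046,0,0,0,0,1,0,0,0,0,0,0,1])

```text
time: 33.22
ee_pos: [0.5179, -0.1087, 0.0961]
tcp_rot: [-180.0, 0.0, 24.7]
wrist_force: [0.2, 3.2, -6.2]
opening: 0.0131
grasp_force: 29.2
```

Request:
send_rows(moves=[-0.002,-0.04,-0.01,0,0,0,1,-0.003,-0.04,-0.01,0,0,0,1,-0.004,-0.04,-0.01,0,0,0,1,0,0,0,0,0,0,1])

```text
time: 33.72
ee_pos: [0.5181, -0.1104, 0.0959]
tcp_rot: [-179.9, -0.1, 24.8]
wrist_force: [1.0, 11.5, -1.8]
opening: 0.013
grasp_force: 29.8
```

Request:
send_rows(moves=[-0.003,-0.045,0,0,0,0,1,0,0,0,0,0,0,1,0,0,0,0,0,0,1,0,0,0,0,0,0,1])

```text
time: 34.22
ee_pos: [0.518, -0.111, 0.096]
tcp_rot: [-179.8, -0.1, 24.8]
wrist_force: [1.1, 13.3, -2.2]
opening: 0.0128
grasp_force: 30.0
```

Request:
send_rows(moves=[0,0,0,0,0,0,1,0,0,0,0,0,0,1,0.01,0.1,0,0,0,0,1,0,0,0,0,0,0,0,0,0,0,0,0,0,0,0,0,0.8,0,0,0,0,0,0,0.8,0,0,0,0,0,0,0.8,0,0,0,0])

```text
time: 35.22
ee_pos: [0.5181, -0.1108, 0.1566]
tcp_rot: [179.9, -0.0, 24.7]
wrist_force: [1.0, -0.2, 0.1]
opening: 0.0426
grasp_force: 0.0
```

Request:
send_rows(moves=[-0.5,-0.5,0.8,0,0,0,0,-0.8,-0.8,0.8,0,0,0,0,-0.8,-0.8,0.8,0,0,0,0,-0.8,-0.8,0,0,0,0,0,-0.8,-0.8,0,0,0,0,0,-0.8,-0.8,0,0,0,0,0,0,0,0,0,0,0,0])

```text
time: 36.1
ee_pos: [0.4046, -0.2241, 0.2162]
tcp_rot: [179.9, -0.0, 24.6]
wrist_force: [1.0, 0.5, 0.1]
opening: 0.0427
grasp_force: 0.0
```

Run:
```python
from h import *
print(bot.get_obs()["ee_pos"],bot.get_obs()["wrist_force"])
a=bot.camera("side")["color"][190:310,290:440,::-1]; b=bot.camera("top"); bi=b["color"][195:315,280:410,::-1]
A=cv2.resize(a,None,fx=2.6,fy=2.6,interpolation=3); B=cv2.resize(bi,None,fx=2.6,fy=2.6,interpolation=3)
cv2.imwrite("pics/end.png",np.hstack([A,B]))
p=np.array([.55988,-.08368]);a=np.radians(-26.7)
tops=[ [round(float(x)) for x in r["pixel"]] for r in bot.landmark_of("top","handle_1")]
for i in range(4):
    M=p+Rm(a)@(SG[i]+.0226); 
    print("mark",i+1,M.round(4),[round(1e3*np.linalg.norm(ray(b,t,.1084)[:2]-M),1) for t in tops])
```

```text
[ 0.40460268 -0.22409485  0.21616782] [0.96720056 0.4839819  0.05651925]
mark 1 [5.658e-01 2.000e-04] [np.float64(100.3), np.float64(154.5), np.float64(119.5), np.float64(13.0)]
mark 2 [ 0.6641 -0.0492] [np.float64(11.5), np.float64(105.0), np.float64(163.7), np.float64(122.4)]
mark 3 [ 0.6146 -0.1475] [np.float64(116.3), np.float64(6.2), np.float64(112.4), np.float64(167.4)]
mark 4 [ 0.5164 -0.0981] [np.float64(153.2), np.float64(113.6), np.float64(9.7), np.float64(115.0)]
```

View pics/end.png

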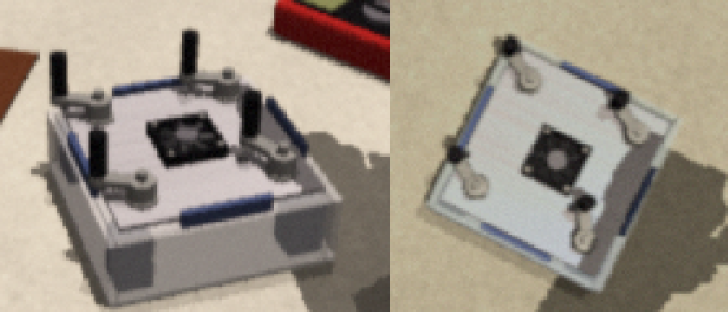

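The final picture shows all four handles over their marks, 6–13 mm off by the detector. The plate is down, the bystanders are untouched and the arm is clear. I hand the job in.

```bash
python3 -c "
from workcell import bot
print(bot.job_done())"
```

```text
the job is handed in; nothing more can be done
None
```

I tightened all four nuts in cross order (1, 3, 2, 4), pulled each snug at about 13–15 N and let go, then handed the job in at about 36 s; the last pictures show every handle within about 13 mm of its mark and the plate down, but the hand-in returned no verdict.

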